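# Load two steel capsules into the sprung capsule feeder

### The arm

A 6-joint arm with a two-finger parallel gripper is mounted at the origin on the work surface. World frame = base frame: x ahead of the robot, y to its left, z up, the work surface at z = 0. Lengths are in m, angles in rad, forces in N, time in s.
With the tool pointing down it reaches from about 0.3 to 0.775 m from the base axis. Payload 14.6 kg.
Tool frame: the origin (TCP) lies midway between the tips of the shut fingers; the grasp point (between the pads) lies 19 mm behind it (ctrl.tcp_to_grasp is the z of the grasp point in the tool frame, in m); z points along the fingers, y is the line along which they close (so a half turn about z gives the same grasp; the last joint's range is limited). The gripper opens to 94 mm and grips with 3 to 60 N. Pads are 16 mm wide; open, the fingers measure 119 mm over their backs; the gripper's body (75 mm by 177 mm) begins 78 mm behind the grasp point.
Start: joints at [-1.417, 0.3, 1.521, -0, 1.321, -0.067], TCP at [0.12, -0.537, 0.205] pointing down, gripper open.
Joint ranges: [-3.03, 3.03], [-0.79, 2.21], [0.23, 2.52], [-1.04, 4.18], [0, 3.07], [-2.55, 2.55]. Speed limits (rad/s): [2.22, 2.22, 2.57, 3.14, 3.14, 3.14].

### API

Orientations are given as [roll, pitch, yaw] about the fixed x, y, z axes, in that order (R = Rz(yaw) Ry(pitch) Rx(roll)).
In Python, from station import monitor, camera, ctrl gives the robot as it stands.
- The arm moves only by the tool apply_moves, never from a script. Its argument "plan" is one flat list of numbers, 4 for each row, row after row: the shift along the tool's x, y, z in mm, then the turn about the tool's z in rad. In form: [dx, dy, dz, spin, dx, dy, dz, spin, ...]. A call has 1 to 20 rows; each row shifts and turns the commanded pose from where the row before left it, along the tool's axes as they then stand; what a row does not reach is not made up. A row lasts 1/10 s, in which the tool goes at most 50 mm and 8.59 degrees, less where a joint would pass 70% of its speed; a pose out of reach is approached as far as the arm can. A call is refused whole if a number of a shift passes 50 or a number of a turn 0.15, either way. A call with a gripper value outside its range is refused whole. "hand" is the gripper command: -1 is shut, 1 is fully open, values between are in proportion, set as the call begins (left out, the last holds). The fingers move at their own pace and stop on an object; "squeeze" is the grip in N (left out, the last holds). Time passes only in rows, so rows that do not move let the fingers close. It gives the time, the measured TCP pose, the force, the opening and the grip force at its end, in the units of the state.
- monitor.get_obs(): the state, without advancing time (a new reading comes with each control period).
- camera(name): name is "scene" or "top" or "wrist"; returns a dict with "image" (384x512x3 uint8, red, green, blue), "range_z" (384x512 float32, m along the optical axis (not along the pixel's ray), 0 where there is no reading), "mtx" (3x3 intrinsics, pixels), "rvec" (rotation vector, rad) and "tvec" (3), from world to camera coordinates, as OpenCV has them. Camera axes: x right, y down, z forward; pixel columns grow to the right and rows downward; lengths in m; the calibration is good to about 2 mm. The wrist camera is an equidistant fisheye: a pixel r from the principal point sees the ray r / f radians off the axis. A picture is of the moment at which its call begins.
- ctrl.hand_in(): hands the job in; it is judged then, once.
The state is a dict: "time_s": time; "qpos": joint angles; "joint_vel": joint speeds; "tau": joint torques, N m; "ee_pos": TCP position; "eef_rot": TCP orientation; "force": force on the tool from outside, world axes, zero at the start; "moment": the same for the moment, N m; "grip_width": finger opening in m; "grip_force": force on a finger pad.
Only numpy, scipy, OpenCV 4.12 (cv2) and the standard library are available. Lean on these libraries where they do the work, as an engineer would, in place of code of your own. Each camera call takes 0.05 s, during which the arm holds its last target. There are 200 camera calls.

### The job

Load the two round steel coffee capsules into the spring-loaded capsule feeder: set one upright in the feeder's mouth, press it down with the closed fingertips until it has gone fully past the two sprung catches and they hold it in, then load the other one on top of it in the same way. Press slowly and gently, never harder than about 25 N: the magazine has little spare room once it is full, and the stack must not be rammed against its bottom. Leave both capsules latched inside and do not shift the other things on the counter.

Things in the scene. Friction and masses are not known exactly. Their poses are not given: they have to be found in the camera images.
- feeder: Capsule feeder, fixed to the counter: dark base plate 130 x 110 x 12 mm, a post 60 mm behind the bore axis (+x, top at 112 mm), and clamped to it an open aluminium magazine: four upright wall strips round a vertical bore. Origin on the bore axis at counter level, z up. The whole magazine is clamped higher by j, 0 to 24 mm, different each time; no listed pose shows j: find it by feel.
- mouth (a point): Point on the bore axis, fixed to the feeder's post, 125 mm above the counter: the magazine's rim is j above it. Funnel 6 mm deep, about 66 mm across at the rim, then bore 53 mm across. A capsule set in the mouth comes to rest on the catches' ramps, its underside about 16 mm below the rim, its top felt (at 2 to 3 N) at 143 to 146 mm + j.
- catch_line (a point): Point on the axis 102 mm above the counter; the flat underside of the two catch hooks is j above it. Catches: sprung steel, 18 mm wide, on the bore's +y and -y sides, 43 mm apart when shut, ramps on top. Pressing a capsule down takes 5 to 20 N in all; the catches snap shut over it once its top is below the hooks, 41 to 44 mm below where it was first felt. Let go sooner, it springs back up.
- bottom (a point): Point on the axis 26 mm above the counter; the rigid bottom stop (lowest place of the follower's upper face) is j above it. The black follower plate is pushed up by a spring (5 to 8 N), so capsules inside bear up on the hooks: the top one's underside ends 66 mm + j above the counter, the lower one's 30 mm + j. With both in, only 4 mm of travel is left below the latching point.
- capsule_a: Refillable coffee capsule: plain steel cylinder, 50 mm diameter, 36 mm tall, 50 to 100 g, two thin dark grooves round its side, flat top and bottom (alike). Origin at the centre of its underside, z along its axis. Starts upright on the counter to the left of the feeder (+y). Hold it by its upper half, so that the fingertips stay above the mouth's rim when its lower 16 mm go into the mouth.
- capsule_b: The second capsule, the same as capsule_a; either may be loaded first.
- tamper: Bystander: steel coffee tamper, 56 mm diameter, 74 mm tall, with a knob handle; stands among the capsules. Origin at the centre of its underside.
- cup: Bystander: white espresso cup, 62 mm across, 55 mm tall; stands among the capsules. Origin at the centre of its underside.
- pitcher: Bystander: steel milk pitcher, 84 mm across, 100 mm tall, handle at its +y. Origin at the centre of its underside.
- portafilter: Bystander: portafilter lying flat, 70 mm head at the origin, black handle reaching 190 mm along its +x, 30 mm high.
Not all that is in view belongs to the job. Leave any red look-alike of the capsule_b alone. Leave any red look-alike of the capsule_a alone.

How it is judged:
On the way:
1. one capsule is latched upright inside the magazine, let go, while the other is still outside (((z of capsule_a in the frame of feeder below 0.093 m and horizontal distance between capsule_a and feeder below 0.006 m and contact force between the fingers and capsule_a below 0.1 N and horizontal distance between capsule_b and feeder above 0.05 m) or (z of capsule_b in the frame of feeder below 0.093 m and horizontal distance between capsule_b and feeder below 0.006 m and contact force between the fingers and capsule_b below 0.1 N and horizontal distance between capsule_a and feeder above 0.05 m))), for 0.3 s.
At the end, for the whole second after the job is handed in: Both capsules are at rest in the magazine, one on the other, below the catches: undersides less than 93 mm and (the lower one) less than 57 mm above the counter, axes within 6 mm of the bore axis and within 0.12 rad of upright (z of each of capsule_a, capsule_b in the frame of feeder below 0.093 m and z of any of capsule_a, capsule_b in the frame of feeder below 0.057 m and horizontal distance between each of capsule_a, capsule_b and feeder below 0.006 m and angle between the z axis of each of capsule_a, capsule_b and the z axis of feeder, either way round below 0.12 rad and linear speed of each of capsule_a, capsule_b below 0.02 m/s); the robot touches nothing.
It fails at once if a capsule already below the mouth (underside less than 95 mm up) is pressed by the fingers with over 30 N ((contact force between the fingers and capsule_a above 30 N and z of capsule_a in the frame of feeder below 0.095 m and horizontal distance between capsule_a and feeder below 0.01 m) or (contact force between the fingers and capsule_b above 30 N and z of capsule_b in the frame of feeder below 0.095 m and horizontal distance between capsule_b and feeder below 0.01 m)).
It fails at once if the feeder is struck or loaded with over 70 N of contact forces in all (a loaded one carries about 16 N by itself) (contact force between feeder and anything else above 70 N).
It fails at once if a bystander is shifted by more than 30 mm (distance of any of tamper, cup, pitcher, portafilter from where it was at the start of the episode above 0.03 m).
It also fails if it takes over 70 s, if anything falls off the work surface, if the arm or the gripper's body presses on something with over 40 N, if the wrist force passes 120 N, or if a joint passes its speed limit or range.

## Working session

There is one attempt and no reset: what is moved stays moved. The work goes in short steps, Python scripts to look and compute and a tool call to move; the robot and the scene stay as the last step left them, time stands still between calls to the robot, and variables do not carry over. Pictures are saved under pics/ and viewed, at most 10 in all, crops included, and the job is handed in when it is done.

Besides the shell and the picture viewer there is one more tool, called after ">>>" by a JSON object that holds its "api" and its "payload". apply_moves: Moves the arm, as the interface text tells. Its arguments: {"type":"object","properties":{"plan":{"type":"array","items":{"type":"number"}},"hand":{"type":"number"},"squeeze":{"type":"number"}},"required":["plan"]}

```bash
ls; mkdir -p pics
cat > h.py <<'E'
import numpy as np, cv2
from station import monitor, camera, ctrl
def snap(name,fn):
    c=camera(name); cv2.imwrite(f'pics/{fn}.png',cv2.cvtColor(c['image'],cv2.COLOR_RGB2BGR)); np.savez(f'{fn}.npz',**c); return c
def cloud(c):
    K=c['mtx'];d=c['range_z'];v,u=np.mgrid[:d.shape[0],:d.shape[1]]
    P=np.stack([(u-K[0,2])/K[0,0]*d,(v-K[1,2])/K[1,1]*d,d],-1)
    R=cv2.Rodrigues(c['rvec'])[0]; return (P-np.ravel(c['tvec']))@R
E
python3 - <<'E'
from h import *
a=snap('scene','s1');b=snap('top','t1')
for c in(a,b): print(c['mtx'],np.ravel(c['rvec']),np.ravel(c['tvec']),(c['range_z']>0).mean())
print(monitor.get_obs(),ctrl.tcp_to_grasp)
i=np.vstack([cv2.imread('pics/s1.png'),cv2.imread('pics/t1.png')])
E
```

```text
pics
[[423.01818176   0.         261.75319469]
 [  0.         423.01818176 192.77377795]
 [  0.           0.           1.        ]] [ 1.40425233  1.95652575 -0.97285874] [ 0.21122212 -0.175694    1.46540643] 0.9959971110026041
[[412.61668561   0.         252.94968452]
 [  0.         412.61668561 192.48015722]
 [  0.           0.           1.        ]] [ 2.13690373 -2.17360199  0.09744773] [-0.05869758  0.49339562  1.13574176] 0.9961191813151041
{'time_s': 0.1, 'qpos': array([-1.41659173e+00,  3.00420453e-01,  1.52152883e+00,  5.72399785e-06,
        1.32070535e+00, -6.65842098e-02]), 'joint_vel': array([-0.00052683, -0.00195825, -0.00153429,  0.00098991,  0.00037557,
       -0.00070773]), 'tau': array([ 2.81865832e-03, -5.32640040e+01, -3.53282654e+01,  7.09784939e-02,
        2.34865886e-02, -5.13424959e-05]), 'ee_pos': array([ 0.12041951, -0.53640778,  0.20493621]), 'eef_rot': array([-3.14053339e+00, -7.61913268e-05,  2.20787348e-01]), 'force': array([ 0.65547493,  0.17121529, -0.14019293]), 'moment': array([-0.01317569, -0.00441216,  0.01290234]), 'grip_force': 0.0, 'grip_width': 0.09358161553798448} -0.0188
```

View pics/s1.png

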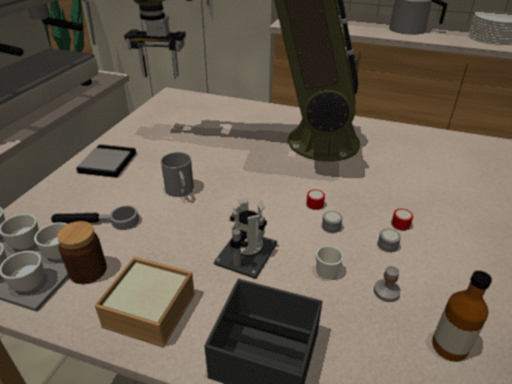

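View pics/t1.png

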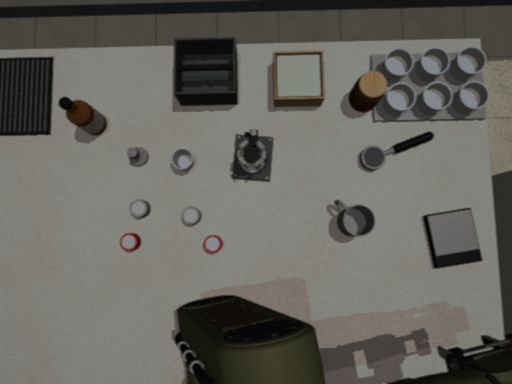

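Scene view: grey steel capsules at (332,221) and (389,239), with red look-alikes at (316,198) and (402,218). In the top view the grey ones are at (191,216) and (139,209), the red ones at (212,244) and (130,242). The feeder is at (252,155), the cup at (182,160) and the tamper at (137,156). The two plain grey ones fit the description, so I'll measure them and check a crop.

Run:
```python
from h import *
a=np.load('s1.npz');b=np.load('t1.npz');A=cloud(a);B=cloud(b)
def near(P,x,y,r,z0,z1):
    m=(np.hypot(P[...,0]-x,P[...,1]-y)<r)&(P[...,2]>z0)&(P[...,2]<z1);return P[m]
for n,u,v in [('c1',191,216),('c2',139,209),('red1',212,244),('red2',130,242),('cup',182,160),('tam',137,156),('feed',252,155)]:
    p=B[v,u]; o=[n,p.round(4)]
    for P in(A,B):
        q=near(P,p[0],p[1],.045,.008,.3); zt=np.percentile(q[:,2],97)
        t=q[q[:,2]>zt-.006]; (c,r)=cv2.minEnclosingCircle((t[:,:2]*1000).astype(np.float32))
        o+=[round(zt,4),len(t),np.round(c,1),round(r,1)]
    print(*o)
# feeder
p=B[155,252]
for P,n in((A,'scene'),(B,'top')):
    for z0,z1 in((.006,.018),(.105,.114),(.118,.16)):
        q=near(P,p[0],p[1],.1,z0,z1)
        if len(q)<5: print(n,z0,len(q));continue
        rect=cv2.minAreaRect((q[:,:2]*1000).astype(np.float32))
        print(n,z0,len(q),np.round(q.mean(0),4),np.round(rect[0],1),np.round(rect[1],1),rect[2],np.percentile(q[:,2],[5,50,95]).round(4))
tb=cv2.imread('pics/t1.png')[135:260,110:280]; sb=cv2.imread('pics/s1.png')[180:305,210:420]
cv2.imwrite('pics/crop1.png',np.vstack([cv2.resize(tb,(400,294),interpolation=cv2.INTER_CUBIC),cv2.resize(sb,(400,238),interpolation=cv2.INTER_CUBIC)]) if 0 else np.hstack([cv2.resize(tb,(380,280),interpolation=2),cv2.resize(sb,(420,280)[:2],interpolation=2)]))
```

```text
c1 [0.4283 0.1057 0.0394] 0.0384 203 [432.2 109. ] 26.8 0.0404 211 [430.6 109.6] 24.7
c2 [0.4507 0.2528 0.0344] 0.0387 228 [456.4 255.5] 26.3 0.0407 197 [455. 256.] 24.9
red1 [0.3502 0.0479 0.0374] 0.0386 167 [354.5  48. ] 26.3 0.0406 207 [351.7  49.4] 24.4
red2 [0.3593 0.2749 0.0397] 0.0385 197 [363.3 281.6] 26.6 0.0405 205 [360.9 282.2] 24.6
cup [0.5937 0.1383 0.0033] 0.0564 172 [591.6 130.3] 31.8 0.0581 89 [589.4 130.5] 30.7
tam [0.5978 0.2548 0.0537] 0.0723 110 [609.4 266.5] 14.7 0.0723 75 [605.9 267.3] 14.4
feed [ 0.5826 -0.0678  0.1105] 0.1354 119 [586.4 -64.2] 37.0 0.1362 119 [585.9 -64.6] 37.4
scene 0.006 1098 [ 0.6217 -0.0557  0.0119] [599.5 -65.3] [110.2 131.4] 83.73529052734375 [0.0086 0.0121 0.0144]
scene 0.105 307 [ 0.5981 -0.0665  0.11  ] [602.3 -57.8] [90.7 72.6] 21.53260040283203 [0.1063 0.1101 0.1133]
scene 0.118 243 [ 0.583  -0.0649  0.1288] [586.6 -63.2] [66.3 66.6] 87.10113525390625 [0.1193 0.1291 0.137 ]
top 0.006 877 [ 0.5873 -0.0685  0.012 ] [583.9 -60. ] [154.4 180.1] 85.58965301513672 [0.0079 0.012  0.0156]
top 0.105 294 [ 0.5915 -0.0655  0.1102] [599.2 -60.3] [91.1 71.8] 24.420429229736328 [0.1067 0.1104 0.1133]
top 0.118 180 [ 0.588  -0.0645  0.1311] [585.9 -64.7] [62.7 66.5] 85.36094665527344 [0.1206 0.1325 0.1384]
```

View pics/crop1.png

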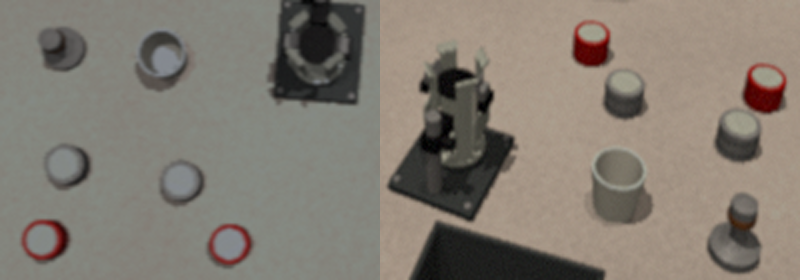

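The crop confirms two plain grey capsules beside the red-sided look-alikes. I'll take the near one first, at about (0.431, 0.109), and turn the gripper so the fingers close along the feeder's x.

>>> {"api": "apply_moves", "payload": {"plan": [0,0,0,-0.14,0,0,0,-0.14,0,0,0,-0.14,0,0,0,-0.14,0,0,0,-0.14,0,0,0,-0.14,0,0,0,-0.14,0,0,0,-0.14,0,0,0,-0.13], "hand": 1}}

```text
time_s: 1.0
ee_pos: [0.1204, -0.5365, 0.2051]
eef_rot: [-3.141, -0.001, 1.477]
force: [-0.2, 0.5, -1.1]
grip_width: 0.0941
grip_force: 0.0
```

>>> {"api": "apply_moves", "payload": {"plan": [20,8,0,0,43,15,0,0,43,15,0,0,43,15,0,0,43,15,0,0,43,15,0,0,43,15,0,0,43,15,0,0,43,15,0,0,43,15,0,0,43,15,0,0,43,15,0,0,43,15,0,0,43,15,0,0,43,15,0,0,43,15,0,0,10,5,0,0,0,0,0,0]}}

```text
time_s: 2.8
ee_pos: [0.4247, 0.1121, 0.2049]
eef_rot: [-3.14, 0.0, 1.473]
force: [0.3, -0.3, 0.0]
grip_width: 0.0939
grip_force: 0.0
```

```bash
cat >> h.py <<'E'
def wcloud(c):
    K=c['mtx'];d=c['range_z'];v,u=np.mgrid[:d.shape[0],:d.shape[1]]
    x=(u-K[0,2])/K[0,0];y=(v-K[1,2])/K[1,1];th=np.hypot(x,y);s=np.tan(np.minimum(th,1.5))/np.maximum(th,1e-9)
    P=np.stack([x*s*d,y*s*d,d],-1);R=cv2.Rodrigues(c['rvec'])[0];Q=(P-np.ravel(c['tvec']))@R;Q[d<=0]=np.nan;return Q
def proj(c,X):
    R=cv2.Rodrigues(c['rvec'])[0];p=R@np.array(X)+np.ravel(c['tvec']);K=c['mtx'];r=np.hypot(p[0],p[1]);th=np.arctan2(r,p[2]);return K[0,0]*th*p[0]/r+K[0,2],K[1,1]*th*p[1]/r+K[1,2]
def top(P,x,y,r=.04,z0=.02,z1=.05):
    m=(np.hypot(P[...,0]-x,P[...,1]-y)<r)&(P[...,2]>z0)&(P[...,2]<z1);q=P[m]
    zt=np.percentile(q[:,2],80);t=q[q[:,2]>zt-.004];c,rr=cv2.minEnclosingCircle((t[:,:2]*1000).astype(np.float32));return zt,len(t),np.round(c,1),round(rr,1),t.mean(0).round(4)
E
python3 - <<'E'
from h import *
c=snap('wrist','w1');P=wcloud(c)
print(c['mtx'][0],(c['range_z']>0).mean())
for x,y in((.431,.109),(.455,.256),(.353,.049)): print(top(P,x,y),proj(c,[x,y,.036]))
for z0,z1 in((.006,.018),(.122,.15)):
    m=(np.hypot(P[...,0]-.586,P[...,1]+.064)<.1)&(P[...,2]>z0)&(P[...,2]<z1);q=P[m]
    if len(q)>5: r=cv2.minAreaRect((q[:,:2]*1000).astype(np.float32));print(len(q),r,np.percentile(q[:,2],[5,50,95]),cv2.minEnclosingCircle((q[:,:2]*1000).astype(np.float32)))
E
```

```text
[297.31863964   0.         256.15466606] 0.9572957356770834
(np.float64(0.037486289416137485), 1321, array([433.5, 108.8]), 24.9, array([0.4336, 0.1094, 0.0368])) (np.float64(261.58990555176155), np.float64(180.51430380070687))
(np.float64(0.037507702246603734), 1344, array([456.3, 255.4]), 25.2, array([0.4561, 0.2548, 0.0369])) (np.float64(270.00037983699394), np.float64(55.75106663111984))
(np.float64(0.03736465050165436), 1088, array([353.9,  48.4]), 25.1, array([0.3543, 0.0491, 0.0367])) (np.float64(204.81802895486786), np.float64(232.58362011196328))
779 ((591.9879760742188, -65.24954223632812), (110.77290344238281, 116.416748046875), 83.96683502197266) [0.00909204 0.01223105 0.01376445] ((592.9127807617188, -64.68903350830078), 78.90666198730469)
```

View pics/w1.png

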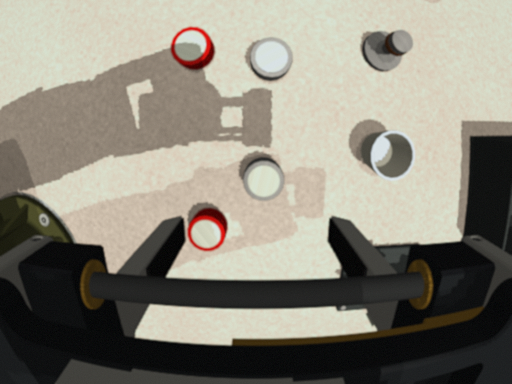

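The wrist view shows the grey capsule at (264,179), which I place at (0.4335, 0.109), top 36–37 mm. Next I'll centre over it, go down to tip height 21 mm and grip.

>>> {"api": "apply_moves", "payload": {"plan": [-2,9,20,0,0,0,30,0,0,0,30,0,0,0,30,0,0,0,30,0,0,0,20,0,0,0,14,0,0,0,10,0,0,0,0,0,0,0,0,0]}}

```text
time_s: 3.85
ee_pos: [0.4336, 0.1078, 0.0221]
eef_rot: [3.141, -0.0, 1.47]
force: [0.5, 0.3, -0.4]
grip_width: 0.0941
grip_force: 0.0
```

>>> {"api": "apply_moves", "payload": {"plan": [0,0,0,0,0,0,0,0,0,0,0,0,0,0,0,0,0,0,0,0,0,0,0,0,0,0,0,0,0,0,0,0], "hand": -1, "squeeze": 12}}

```text
time_s: 4.65
ee_pos: [0.4334, 0.1084, 0.0215]
eef_rot: [-3.142, -0.0, 1.471]
force: [0.1, -0.5, -0.4]
grip_width: 0.0497
grip_force: 12.0
```

>>> {"api": "apply_moves", "payload": {"plan": [0,0,-15,0,0,0,-30,0,0,0,-45,0,0,0,-45,0,0,0,-45,0,-16,13,-5,0,-28,22,0,0,-28,22,0,0,-28,22,0,0,-28,22,0,0,-28,22,0,0,-28,22,0,0,-28,22,0,0,-10,10,0,0,0,0,0,0,0,0,0,0]}}

```text
time_s: 6.25
ee_pos: [0.587, -0.1298, 0.206]
eef_rot: [-3.141, -0.0, 1.471]
force: [-0.0, 0.0, -0.9]
grip_width: 0.0498
grip_force: 12.0
```

Run:
```python
from h import *
c=snap('wrist','w2');P=wcloud(c);print(monitor.get_obs()['ee_pos'])
for z0,z1 in((.006,.018),(.122,.15)):
    m=(np.hypot(P[...,0]-.586,P[...,1]+.064)<.1)&(P[...,2]>z0)&(P[...,2]<z1);q=P[m]
    if len(q)>5: r=cv2.minAreaRect((q[:,:2]*1000).astype(np.float32));print(len(q),r,np.percentile(q[:,2],[5,50,95]),cv2.minEnclosingCircle((q[:,:2]*1000).astype(np.float32)))
print(proj(c,[.588,-.065,.134]))
```

```text
[ 0.58693926 -0.12943953  0.20634685]
3036 ((599.1115112304688, -65.8825454711914), (109.75760650634766, 130.29144287109375), 84.3861083984375) [0.01079148 0.01254636 0.01414686] ((598.8385620117188, -67.05172729492188), 83.40943145751953)
1642 ((586.9739990234375, -65.55560302734375), (67.3623046875, 67.9051742553711), 83.62601470947266) [0.12348757 0.13382606 0.13747383] ((587.0796508789062, -65.54483795166016), 37.962364196777344)
(np.float64(249.3400579485565), np.float64(125.81564195836674))
```

View pics/w2.png

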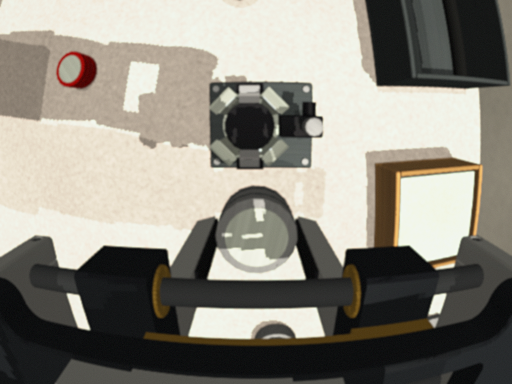

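The feeder bore shows at (249,126) in the wrist view, agreeing with my estimate of (0.587, −0.0655). The rim is about 136 mm up, so j is roughly 10 mm. I'll move over it and lower to feel for contact.

>>> {"api": "apply_moves", "payload": {"plan": [10,-1,0,0,15,-1.5,0,0,15,-1.5,0,0,15,-1.5,0,0,8,-1,0,0,0,0,10,0,0,0,15,0,0,0,13,0,0,0,6,0,0,0,0,0,0,0,0,0]}}

```text
time_s: 7.4
ee_pos: [0.5873, -0.0671, 0.1628]
eef_rot: [3.141, 0.0, 1.471]
force: [-0.5, 1.3, -0.8]
grip_width: 0.0497
grip_force: 12.0
```

>>> {"api": "apply_moves", "payload": {"plan": [0,0,2,0,0,0,2,0,0,0,2,0,0,0,2,0,0,0,0,0]}}

```text
time_s: 7.9
ee_pos: [0.5871, -0.0669, 0.1541]
eef_rot: [-3.141, -0.0, 1.471]
force: [0.2, -0.1, -1.3]
grip_width: 0.0494
grip_force: 12.0
```

>>> {"api": "apply_moves", "payload": {"plan": [1,0,1,0,0,0,1,0,0,0,1,0,0,0,1,0,0,0,1,0,0,0,1,0,0,0,0,0]}}

```text
time_s: 8.6
ee_pos: [0.5872, -0.0659, 0.1483]
eef_rot: [-3.141, -0.0, 1.471]
force: [-0.7, 0.1, -0.5]
grip_width: 0.0494
grip_force: 12.0
```

>>> {"api": "apply_moves", "payload": {"plan": [0,0,1,0,0,0,1,0,0,0,0,0]}}

```text
time_s: 8.9
ee_pos: [0.5872, -0.0659, 0.1463]
eef_rot: [-3.141, -0.0, 1.471]
force: [0.5, 0.4, -1.5]
grip_width: 0.0498
grip_force: 12.0
```

>>> {"api": "apply_moves", "payload": {"plan": [0,0,1,0,0,0,1,0,0,0,0,0]}}

```text
time_s: 9.2
ee_pos: [0.5872, -0.0659, 0.1443]
eef_rot: [-3.141, -0.0, 1.471]
force: [0.4, -0.8, -0.7]
grip_width: 0.0499
grip_force: 12.0
```

>>> {"api": "apply_moves", "payload": {"plan": [0,0,1,0,0,0,1,0,0,0,0,0]}}

```text
time_s: 9.5
ee_pos: [0.5873, -0.0659, 0.1423]
eef_rot: [-3.142, 0.0, 1.471]
force: [0.0, 0.9, -0.9]
grip_width: 0.0501
grip_force: 12.0
```

>>> {"api": "apply_moves", "payload": {"plan": [0,0,1,0,0,0,0.5,0,0,0,0,0]}}

```text
time_s: 9.8
ee_pos: [0.5874, -0.0659, 0.1412]
eef_rot: [3.141, 0.0, 1.471]
force: [-0.0, 0.3, 2.4]
grip_width: 0.0492
grip_force: 12.0
```

Contact on the ramps at underside 0.120. I'll release, rise and shut the fingers.

>>> {"api": "apply_moves", "payload": {"plan": [0,0,0,0,0,0,0,0,0,0,0,0,0,0,0,0,0,0,-10,0,0,0,-15,0,0,0,-15,0,0,0,0,0], "hand": 0.4}}

```text
time_s: 10.6
ee_pos: [0.5882, -0.066, 0.1836]
eef_rot: [3.138, 0.0, 1.471]
force: [-0.4, 0.2, 0.4]
grip_width: 0.0658
grip_force: 0.0
```

>>> {"api": "apply_moves", "payload": {"plan": [0,0,0,0,0,0,0,0,0,0,0,0,0,0,0,0,0,0,0,0,0,0,0,0,0,0,0,0,0,0,0,0], "hand": -1}}

```text
time_s: 11.4
ee_pos: [0.5873, -0.0659, 0.1809]
eef_rot: [-3.142, 0.0, 1.471]
force: [0.1, -0.1, -0.7]
grip_width: 0.0056
grip_force: 0.0
```

Run:
```python
from h import *
c=snap('wrist','w3');P=wcloud(c);o=monitor.get_obs();print(o['ee_pos'],o['grip_width'],o['force'])
for s in('top','scene'):
    Q=cloud(snap(s,s+'3'));m=(np.hypot(Q[...,0]-.587,Q[...,1]+.0655)<.03)&(Q[...,2]>.14)&(Q[...,2]<.16);q=Q[m];print(len(q),q.mean(0) if len(q) else '')
m=(np.hypot(P[...,0]-.587,P[...,1]+.0655)<.03)&(P[...,2]>.14)&(P[...,2]<.165);print(m.sum(),np.nanpercentile(P[m],[5,50,95],axis=0) if m.sum() else '')
```

```text
[ 0.58727561 -0.0658737   0.18094511] 0.001891577642802874 [-0.1863557  -0.29939796  0.50034587]
0 
353 [ 0.59368806 -0.06235773  0.15358685]
2540 [[ 0.56737004 -0.0771698   0.14833602]
 [ 0.58826557 -0.05675057  0.15668128]
 [ 0.60869581 -0.04215806  0.15784977]]
```

The capsule stands in the mouth with its top at about 156 mm. Now I'll feel for the top.

>>> {"api": "apply_moves", "payload": {"plan": [0,0,8,0,0,0,8,0,0,0,5,0,0,0,0,0]}}

```text
time_s: 11.95
ee_pos: [0.5869, -0.0658, 0.1587]
eef_rot: [-3.14, -0.0, 1.471]
force: [0.2, 0.0, 0.1]
grip_width: 0.0004
grip_force: 0.0
```

>>> {"api": "apply_moves", "payload": {"plan": [0,0,1,0,0,0,1,0,0,0,0,0]}}

```text
time_s: 12.25
ee_pos: [0.5873, -0.0659, 0.158]
eef_rot: [3.141, 0.0, 1.471]
force: [-0.1, -0.3, -0.3]
grip_width: 0.0005
grip_force: 0.0
```

>>> {"api": "apply_moves", "payload": {"plan": [0,0,1,0,0,0,1,0,0,0,0,0]}}

```text
time_s: 12.55
ee_pos: [0.5873, -0.0659, 0.156]
eef_rot: [3.141, 0.0, 1.471]
force: [-0.8, 0.7, 0.5]
grip_width: 0.0007
grip_force: 0.2
```

>>> {"api": "apply_moves", "payload": {"plan": [0,0,0.5,0,0,0,0.5,0,0,0,0,0]}}

```text
time_s: 12.85
ee_pos: [0.5874, -0.0659, 0.1552]
eef_rot: [3.141, 0.0, 1.471]
force: [-0.6, 0.6, 4.2]
grip_width: 0.0004
grip_force: 1.8
```

>>> {"api": "apply_moves", "payload": {"plan": [0,0,1,0,0,0,1,0,0,0,0,0]}}

```text
time_s: 13.15
ee_pos: [0.5872, -0.0659, 0.1528]
eef_rot: [-3.141, -0.0, 1.471]
force: [0.2, 0.3, 3.1]
grip_width: 0.0009
grip_force: 1.5
```

>>> {"api": "apply_moves", "payload": {"plan": [0,0,1,0,0,0,1,0,0,0,0,0]}}

```text
time_s: 13.45
ee_pos: [0.5873, -0.0659, 0.1509]
eef_rot: [3.141, -0.0, 1.471]
force: [0.3, -0.4, 5.1]
grip_width: 0.0003
grip_force: 2.1
```

First felt at about 155.5 mm, so latching is expected near 112–114 mm. Pressing on slowly.

>>> {"api": "apply_moves", "payload": {"plan": [0,0,1,0,0,0,1,0,0,0,1,0,0,0,1,0,0,0,1,0,0,0,1,0,0,0,1,0,0,0,1,0,0,0,0,0]}}

```text
time_s: 14.35
ee_pos: [0.5871, -0.0659, 0.143]
eef_rot: [-3.141, -0.0, 1.471]
force: [-3.5, 0.4, 4.8]
grip_width: 0.0006
grip_force: 2.5
```

>>> {"api": "apply_moves", "payload": {"plan": [0,0,1,0,0,0,1,0,0,0,1,0,0,0,1,0,0,0,1,0,0,0,1,0,0,0,1,0,0,0,1,0,0,0,0,0]}}

```text
time_s: 15.25
ee_pos: [0.5871, -0.0658, 0.1351]
eef_rot: [-3.141, -0.0, 1.471]
force: [-2.7, 0.9, 5.4]
grip_width: 0.0005
grip_force: 2.6
```

>>> {"api": "apply_moves", "payload": {"plan": [0,0,1,0,0,0,1,0,0,0,1,0,0,0,1,0,0,0,1,0,0,0,1,0,0,0,1,0,0,0,1,0,0,0,1,0,0,0,1,0,0,0,1,0,0,0,1,0,0,0,0,0]}}

```text
time_s: 16.55
ee_pos: [0.5871, -0.0658, 0.1231]
eef_rot: [-3.141, -0.0, 1.471]
force: [-2.0, 0.6, 4.9]
grip_width: 0.0004
grip_force: 2.8
```

>>> {"api": "apply_moves", "payload": {"plan": [0,0,1,0,0,0,1,0,0,0,1,0,0,0,1,0,0,0,1,0,0,0,1,0,0,0,1,0,0,0,1,0,0,0,0,0]}}

```text
time_s: 17.45
ee_pos: [0.5872, -0.0659, 0.1151]
eef_rot: [-3.141, -0.0, 1.471]
force: [-3.0, 0.9, 5.8]
grip_width: 0.0004
grip_force: 3.0
```

>>> {"api": "apply_moves", "payload": {"plan": [0,0,1,0,0,0,1,0,0,0,1,0,0,0,0,0]}}

```text
time_s: 17.85
ee_pos: [0.5871, -0.0658, 0.112]
eef_rot: [-3.141, -0.0, 1.471]
force: [-2.0, -0.5, 5.3]
grip_width: 0.0006
grip_force: 2.6
```

>>> {"api": "apply_moves", "payload": {"plan": [0,0,1,0,0,0,1,0,0,0,1,0,0,0,0,0,0,0,0,0]}}

```text
time_s: 18.35
ee_pos: [0.5871, -0.0658, 0.109]
eef_rot: [-3.141, -0.0, 1.471]
force: [-3.2, 0.2, 5.3]
grip_width: 0.0006
grip_force: 2.7
```

>>> {"api": "apply_moves", "payload": {"plan": [0,0,-1,0,0,0,-1,0,0,0,-1,0,0,0,-1,0,0,0,-1,0,0,0,-1,0,0,0,0,0]}}

```text
time_s: 19.05
ee_pos: [0.5873, -0.0659, 0.1149]
eef_rot: [-3.141, -0.0, 1.471]
force: [-0.6, -0.2, -0.1]
grip_width: 0.0004
grip_force: 0.0
```

No force remains at 114.9 mm on the way back up, so it has latched. Now the second capsule at (0.456, 0.255).

>>> {"api": "apply_moves", "payload": {"plan": [0,0,-10,0,0,0,-25,0,0,0,-30,0,0,0,-20,0,15,-8,0,0,30,-16,0,0,34,-18,0,0,34,-18,0,0,34,-18,0,0,34,-18,0,0,34,-18,0,0,34,-18,0,0,34,-18,0,0,20,-11,0,0,3,-2,0,0,0,0,0,0]}}

```text
time_s: 20.65
ee_pos: [0.455, 0.2551, 0.1996]
eef_rot: [-3.141, 0.0, 1.472]
force: [-0.2, -0.1, 0.8]
grip_width: 0.0001
grip_force: 0.0
```

>>> {"api": "apply_moves", "payload": {"plan": [0,0,10,0,0,0,20,0,0,0,20,0,0,0,10,0,0,0,0,0], "hand": 0.55}}

```text
time_s: 21.15
ee_pos: [0.4553, 0.2539, 0.1384]
eef_rot: [-3.139, 0.001, 1.47]
force: [-1.0, 1.2, -0.9]
grip_width: 0.0374
grip_force: 0.0
```

Run:
```python
from h import *
c=snap('wrist','w4');P=wcloud(c);o=monitor.get_obs();print(o['ee_pos'],o['grip_width'],o['force'])
print(top(P,.456,.255,.03),proj(c,[.456,.255,.036]))
```

```text
[0.4557547  0.25426166 0.13963893] 0.04156408657136729 [ 0.09411189 -0.23936804  0.31255345]
(np.float64(0.03744674589601574), 1959, array([456.5, 255.4]), 25.0, array([0.4566, 0.256 , 0.0368])) (np.float64(256.621968221762), np.float64(190.47081261186938))
```

View pics/w4.png

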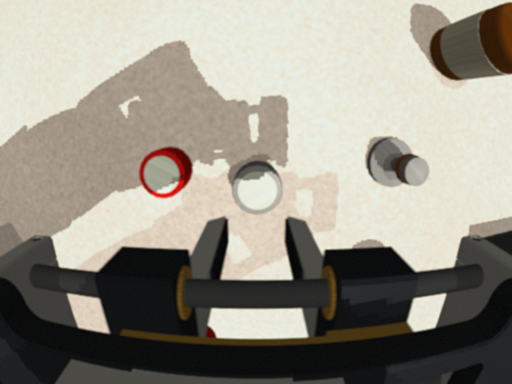

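The grey capsule is at (256,188) between the fingers and the red one is off at (165,172). I'll wait for the fingers to open, then go down.

>>> {"api": "apply_moves", "payload": {"plan": [1,0.5,0,0,0,0,0,0,0,0,0,0,0,0,20,0,0,0,25,0,0,0,25,0,0,0,20,0,0,0,15,0,0,0,12,0,0,0,0,0,0,0,0,0]}}

```text
time_s: 22.3
ee_pos: [0.4565, 0.256, 0.0235]
eef_rot: [3.141, -0.0, 1.471]
force: [-0.7, 0.6, 0.4]
grip_width: 0.0728
grip_force: 0.0
```

>>> {"api": "apply_moves", "payload": {"plan": [0,0,0,0,0,0,0,0,0,0,0,0,0,0,0,0,0,0,0,0,0,0,0,0,0,0,0,0], "hand": -1, "squeeze": 12}}

```text
time_s: 23.0
ee_pos: [0.4564, 0.2559, 0.0233]
eef_rot: [3.141, -0.0, 1.471]
force: [-1.3, -0.7, 5.6]
grip_width: 0.0497
grip_force: 12.0
```

>>> {"api": "apply_moves", "payload": {"plan": [0,0,-5,0,0,0,-20,0,0,0,-40,0,0,0,-45,0,0,0,-45,0,0,0,-27,0,-17,9,0,0,-34,18,0,0,-34,18,0,0,-34,18,0,0,-34,18,0,0,-34,18,0,0,-34,18,0,0,-34,18,0,0,-34,18,0,0,-15,8,0,0]}}

```text
time_s: 24.6
ee_pos: [0.5865, -0.0654, 0.2047]
eef_rot: [-3.141, 0.0, 1.469]
force: [-0.3, 0.6, -0.6]
grip_width: 0.0495
grip_force: 12.0
```

>>> {"api": "apply_moves", "payload": {"plan": [-3,1,0,0,0,0,0,0,0,0,0,0]}}

```text
time_s: 24.9
ee_pos: [0.5865, -0.0645, 0.2051]
eef_rot: [-3.141, -0.0, 1.472]
force: [-0.7, 0.8, -1.4]
grip_width: 0.0498
grip_force: 12.0
```

Run:
```python
from h import *
c=snap('wrist','w5');P=wcloud(c);o=monitor.get_obs();print(o['ee_pos'],o['grip_width'],o['force'])
e=o['ee_pos']
m=(np.hypot(P[...,0]-e[0],P[...,1]-e[1])<.03)&(P[...,2]>e[2]-.03)&(P[...,2]<e[2]+.03);q=P[m]
print(np.percentile(q,[5,50,95],axis=0)-e)
t=q[(abs(q[:,2]-np.median(q[:,2]))<.004)]
A=np.c_[t[:,:2]-e[:2],np.ones(len(t))];print(np.linalg.lstsq(A,t[:,2],rcond=None)[0])
for n in('top','scene'):
    Q=cloud(snap(n,n+'5'))
```

```text
[ 0.58652528 -0.06448311  0.20515827] 0.049530203055852734 [-0.61974917 -0.24558409 -1.00864969]
[[-0.0231983  -0.01870715 -0.00642984]
 [ 0.00074978  0.00454799  0.01325235]
 [ 0.02362163  0.0230255   0.01709555]]
[-0.00210337 -0.00531094  0.21846525]
```

View pics/w5.png

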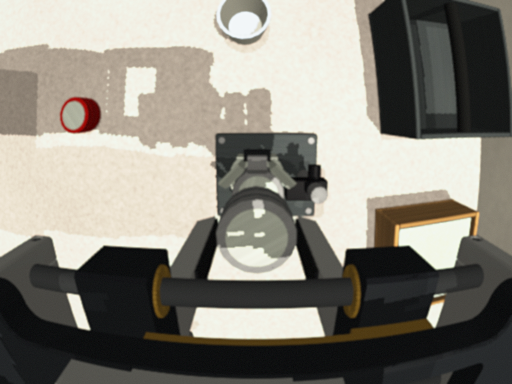

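The second capsule is held upright at (256,230), above the feeder. Lowering it into the mouth.

>>> {"api": "apply_moves", "payload": {"plan": [-1,0.5,0,0,0,0,12,0,0,0,15,0,0,0,12,0,0,0,5,0,0,0,2,0,0,0,0,0,0,0,0,0]}}

```text
time_s: 25.85
ee_pos: [0.5874, -0.0669, 0.1595]
eef_rot: [3.141, 0.0, 1.471]
force: [-0.3, 0.4, -0.7]
grip_width: 0.0495
grip_force: 12.0
```

>>> {"api": "apply_moves", "payload": {"plan": [0,0,1,0,0,0,1,0,0,0,1,0,0,0,1,0,0,0,1,0,0,0,0,0]}}

```text
time_s: 26.45
ee_pos: [0.5871, -0.0669, 0.1537]
eef_rot: [-3.141, -0.0, 1.471]
force: [-0.2, -0.8, -0.3]
grip_width: 0.0497
grip_force: 12.0
```

>>> {"api": "apply_moves", "payload": {"plan": [0,0,1,0,0,0,1,0,0,0,1,0,0,0,1,0,0,0,1,0,0,0,0,0]}}

```text
time_s: 27.05
ee_pos: [0.5871, -0.0668, 0.1487]
eef_rot: [-3.141, -0.0, 1.471]
force: [-0.5, -0.7, -0.3]
grip_width: 0.0495
grip_force: 12.0
```

>>> {"api": "apply_moves", "payload": {"plan": [0,0,1,0,0,0,1,0,0,0,1,0,0,0,0,0]}}

```text
time_s: 27.45
ee_pos: [0.5873, -0.0666, 0.1462]
eef_rot: [3.141, -0.0, 1.471]
force: [-1.2, 3.3, 2.9]
grip_width: 0.0496
grip_force: 12.0
```

Side force of 3.3 N toward +y, so I'll ease 1 mm that way.

>>> {"api": "apply_moves", "payload": {"plan": [0.5,0,0,0,0.6,0,0,0,0,0,0,0,0,0,0,0]}}

```text
time_s: 27.85
ee_pos: [0.5873, -0.0659, 0.1459]
eef_rot: [3.142, 0.0, 1.471]
force: [1.7, 1.1, 0.7]
grip_width: 0.0497
grip_force: 12.0
```

>>> {"api": "apply_moves", "payload": {"plan": [0,0,1,0,0,0,0.5,0,0,0,0,0]}}

```text
time_s: 28.15
ee_pos: [0.5874, -0.0657, 0.1447]
eef_rot: [3.141, -0.0, 1.471]
force: [-0.3, 1.4, 3.4]
grip_width: 0.0499
grip_force: 12.0
```

>>> {"api": "apply_moves", "payload": {"plan": [0,0,0,0,0,0,0,0,0,0,0,0,0,0,0,0,0,0,-10,0,0,0,-15,0,0,0,-12,0,0,0,0,0], "hand": 0.4}}

```text
time_s: 28.95
ee_pos: [0.588, -0.0659, 0.1837]
eef_rot: [3.138, 0.0, 1.471]
force: [-0.2, 0.0, -1.0]
grip_width: 0.0655
grip_force: 0.0
```

>>> {"api": "apply_moves", "payload": {"plan": [0,0,0,0,0,0,0,0,0,0,0,0,0,0,0,0,0,0,0,0,0,0,0,0,0,0,0,0,0,0,0,0], "hand": -1}}

```text
time_s: 29.75
ee_pos: [0.5873, -0.0658, 0.1815]
eef_rot: [3.142, 0.0, 1.471]
force: [0.6, -0.0, -1.0]
grip_width: 0.0054
grip_force: 0.0
```

Run:
```python
from h import *
c=snap('wrist','w6');P=wcloud(c);o=monitor.get_obs();print(o['ee_pos'],o['grip_width'],o['force'])
m=(np.hypot(P[...,0]-.587,P[...,1]+.0655)<.03)&(P[...,2]>.14)&(P[...,2]<.165);q=P[m];print(m.sum(),np.nanpercentile(q,[5,50,95],axis=0))
t=q[abs(q[:,2]-np.median(q[:,2]))<.004];print(np.linalg.lstsq(np.c_[t[:,:2]-[.587,-.0655],np.ones(len(t))],t[:,2],rcond=None)[0],cv2.minEnclosingCircle((t[:,:2]*1000).astype(np.float32)))
```

```text
[ 0.58730898 -0.06579208  0.18147368] 0.0018112110832900572 [-0.31466631  0.56873001  0.3326156 ]
2554 [[ 0.56734367 -0.07640566  0.15131256]
 [ 0.58824829 -0.05669722  0.15624071]
 [ 0.60873982 -0.04183756  0.15764168]]
[-0.00589296 -0.05587288  0.15667204] ((588.074462890625, -64.45008087158203), 24.93276023864746)
```

>>> {"api": "apply_moves", "payload": {"plan": [0,0,8,0,0,0,8,0,0,0,5,0,0,0,2,0,0,0,0,0,0,0,0,0]}}

```text
time_s: 30.4
ee_pos: [0.5874, -0.0658, 0.1586]
eef_rot: [3.141, 0.0, 1.471]
force: [0.4, -0.1, 0.6]
grip_width: 0.0002
grip_force: 0.0
```

>>> {"api": "apply_moves", "payload": {"plan": [0,0,1,0,0,0,0.5,0,0,0,0,0]}}

```text
time_s: 30.7
ee_pos: [0.5873, -0.0658, 0.157]
eef_rot: [3.141, 0.0, 1.471]
force: [0.8, 0.9, 0.0]
grip_width: 0.0004
grip_force: 0.0
```

>>> {"api": "apply_moves", "payload": {"plan": [0,0,0.5,0,0,0,0.5,0,0,0,0,0]}}

```text
time_s: 31.0
ee_pos: [0.5874, -0.0659, 0.1562]
eef_rot: [3.141, 0.0, 1.471]
force: [0.4, -0.4, 1.6]
grip_width: 0.0006
grip_force: 1.3
```

>>> {"api": "apply_moves", "payload": {"plan": [0,0,0.5,0,0,0,0.5,0,0,0,0,0]}}

```text
time_s: 31.3
ee_pos: [0.5876, -0.0659, 0.1555]
eef_rot: [3.141, 0.0, 1.471]
force: [-0.4, -0.4, 5.0]
grip_width: 0.0005
grip_force: 2.4
```

>>> {"api": "apply_moves", "payload": {"plan": [0,0,1,0,0,0,1,0,0,0,1,0,0,0,1,0,0,0,1,0,0,0,1,0,0,0,0,0]}}

```text
time_s: 32.0
ee_pos: [0.5873, -0.0657, 0.1488]
eef_rot: [-3.141, -0.0, 1.471]
force: [0.3, 0.7, 2.7]
grip_width: 0.0004
grip_force: 1.4
```

>>> {"api": "apply_moves", "payload": {"plan": [0,0,1,0,0,0,1,0,0,0,1,0,0,0,1,0,0,0,1,0,0,0,1,0,0,0,1,0,0,0,1,0,0,0,0,0]}}

```text
time_s: 32.9
ee_pos: [0.5875, -0.0656, 0.1413]
eef_rot: [3.141, -0.0, 1.471]
force: [0.3, 1.5, 6.2]
grip_width: 0.0003
grip_force: 2.8
```

>>> {"api": "apply_moves", "payload": {"plan": [0,0,1,0,0,0,1,0,0,0,1,0,0,0,1,0,0,0,1,0,0,0,1,0,0,0,1,0,0,0,1,0,0,0,0,0]}}

```text
time_s: 33.8
ee_pos: [0.5875, -0.0656, 0.1333]
eef_rot: [3.141, -0.0, 1.471]
force: [0.1, 1.4, 5.8]
grip_width: 0.0003
grip_force: 3.0
```

>>> {"api": "apply_moves", "payload": {"plan": [0,0,1,0,0,0,1,0,0,0,1,0,0,0,1,0,0,0,1,0,0,0,1,0,0,0,1,0,0,0,1,0,0,0,1,0,0,0,1,0,0,0,1,0,0,0,1,0,0,0,0,0]}}

```text
time_s: 35.1
ee_pos: [0.5876, -0.0656, 0.1214]
eef_rot: [3.141, -0.0, 1.471]
force: [0.3, 2.4, 5.5]
grip_width: 0.0006
grip_force: 3.2
```

>>> {"api": "apply_moves", "payload": {"plan": [0,0,1,0,0,0,1,0,0,0,1,0,0,0,1,0,0,0,1,0,0,0,0,0]}}

```text
time_s: 35.7
ee_pos: [0.5876, -0.0656, 0.1164]
eef_rot: [3.141, -0.0, 1.471]
force: [-0.1, 2.3, 6.5]
grip_width: 0.0004
grip_force: 3.3
```

>>> {"api": "apply_moves", "payload": {"plan": [0,0,0.5,0,0,0,0.5,0,0,0,0,0]}}

```text
time_s: 36.0
ee_pos: [0.5876, -0.0656, 0.1155]
eef_rot: [3.14, -0.0, 1.471]
force: [-0.1, 2.3, 8.0]
grip_width: 0.0003
grip_force: 3.7
```

>>> {"api": "apply_moves", "payload": {"plan": [0,0,0.5,0,0,0,0.5,0,0,0,0,0]}}

```text
time_s: 36.3
ee_pos: [0.5876, -0.0656, 0.1145]
eef_rot: [3.141, -0.0, 1.471]
force: [0.8, 2.8, 6.5]
grip_width: 0.0006
grip_force: 3.7
```

>>> {"api": "apply_moves", "payload": {"plan": [0,0,0.5,0,0,0,0.5,0,0,0,0,0]}}

```text
time_s: 36.6
ee_pos: [0.5876, -0.0656, 0.1135]
eef_rot: [3.141, -0.0, 1.471]
force: [-0.6, 1.9, 7.5]
grip_width: 0.0005
grip_force: 3.6
```

>>> {"api": "apply_moves", "payload": {"plan": [0,0,0.5,0,0,0,0.5,0,0,0,0,0]}}

```text
time_s: 36.9
ee_pos: [0.5875, -0.0658, 0.1123]
eef_rot: [3.141, 0.0, 1.471]
force: [-0.5, 0.0, 5.7]
grip_width: 0.0008
grip_force: 3.1
```

>>> {"api": "apply_moves", "payload": {"plan": [0,0,0.5,0,0,0,0.5,0,0,0,0,0]}}

```text
time_s: 37.2
ee_pos: [0.5875, -0.0655, 0.1112]
eef_rot: [3.141, -0.0, 1.471]
force: [-0.7, 2.7, 6.3]
grip_width: 0.0002
grip_force: 2.9
```

>>> {"api": "apply_moves", "payload": {"plan": [0,0,-1,0,0,0,-1,0,0,0,-1,0,0,0,-1,0,0,0,0,0,0,0,0,0]}}

```text
time_s: 37.8
ee_pos: [0.5872, -0.0658, 0.1148]
eef_rot: [-3.141, 0.0, 1.471]
force: [0.1, -0.1, -0.1]
grip_width: 0.0003
grip_force: 0.0
```

No force at 114.8 mm: latched. I'll lift clear, move aside and check.

>>> {"api": "apply_moves", "payload": {"plan": [0,0,-8,0,0,0,-20,0,0,0,-30,0,0,0,-35,0,-15,0,0,0,-25,0,0,0,-25,0,0,0,-15,0,0,0,0,0,0,0,0,0,0,0,0,0,0,0]}}

```text
time_s: 38.9
ee_pos: [0.5794, -0.1445, 0.2079]
eef_rot: [-3.142, -0.0, 1.472]
force: [-0.3, 0.2, -0.3]
grip_width: 0.0007
grip_force: 0.0
```

Run:
```python
from h import *
c=snap('wrist','w7');P=wcloud(c);o=monitor.get_obs();print(o['ee_pos'],o['grip_width'],o['force'])
m=(np.hypot(P[...,0]-.587,P[...,1]+.0655)<.02)&(P[...,2]>.05)&(P[...,2]<.165);q=P[m];print(m.sum(),np.nanpercentile(q,[5,50,95],axis=0))
t=q[abs(q[:,2]-np.median(q[:,2]))<.006];print(np.linalg.lstsq(np.c_[t[:,:2]-[.587,-.0655],np.ones(len(t))],t[:,2],rcond=None)[0])
u,v=map(int,proj(c,[.587,-.0655,.13]));i=cv2.imread('pics/w7.png')[max(0,v-60):v+60,u-75:u+75];cv2.imwrite('pics/w7c.png',cv2.resize(i,None,fx=4,fy=4,interpolation=2))
```

```text
[ 0.57944826 -0.14447679  0.20794359] 0.00043504538162800216 [ 0.45588617 -1.05943911  0.01260776]
1476 [[ 0.57090013 -0.08153564  0.11190593]
 [ 0.58706372 -0.06552396  0.11300389]
 [ 0.603091   -0.0493629   0.11413375]]
[0.00336549 0.00852154 0.11301967]
```

View pics/w7c.png

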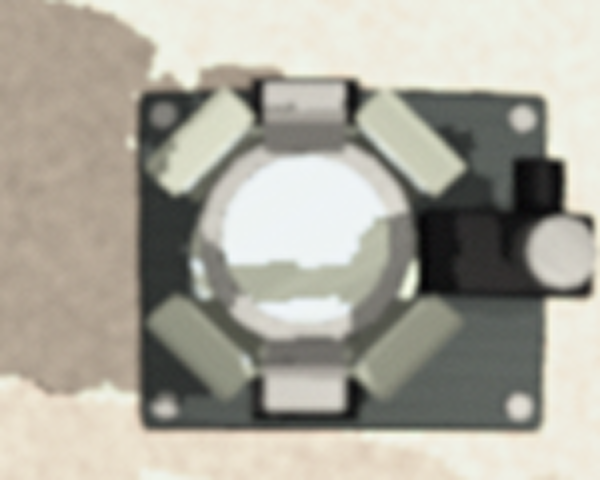

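The top capsule sits level at (300,240) in the crop, its top 113 mm up, with both catches shut over it at (305,130) and (305,360). Handing in.

```bash
python3 -c "
from station import ctrl
print(ctrl.hand_in())"
```

```text
the job is handed in; nothing more can be done
None
```

Both steel capsules are latched in the feeder, one on top of the other. The highest force I read while pressing was about 8 N, and I handed the job in at about 39 s; no verdict came back.

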